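# Scan the code on the boiler control board in the clamp

### The job

Pick up the yellow hand scanner and read the square code label on the green board held in the aluminium clamp: hold the scanner level, the window under its black head about 6 cm straight above the label, and keep it still there for about two seconds. Then lay the scanner back down, right way up, in the middle of its grey mat, letting go of it only once it is down. Do not scan or shift the blue spare board.

Things in the scene. Friction and masses are not known exactly. Their poses are not given: they have to be found in the camera images.
- scanner: Loose 180 g yellow hand scanner lying flat on the mat. Origin on the underside at its balance point, z up, x along the handle to the head. Yellow handle 32 mm wide, 30 mm high, x = -90 to +40 mm; black head 46 wide, 34 high, x = +40 to +90. Window in the head's flat underside at x = +70, y = 0, z = 0, looking straight down (-z); a red dot on the head's top is right above it.
- board_code (a point): Centre of the top of the 22 mm square black-and-white code label on the green circuit board (90 x 70 mm, level) held in the fixed aluminium clamp, 61 mm above the cart top. The clamp is about 160 mm long with a black screw knob at one end; nothing on it stands over 15 mm above the label. It may be left or right of the mat, and turned.
- spare_code (a point): Centre of the top of a similar code label on the loose blue spare board (90 x 70 mm), which lies on the cart on the other side of the mat; the label is 9 mm above the cart top. Not to be scanned or moved.
- mat: Fixed grey mat, 220 (x) x 120 (y) x 4 mm, on the cart top (z = 0), where the scanner lies and is laid back. Origin: centre of its underside, x along its length. Beyond its far end are a white bulb (95 mm tall) and blue tweezers; a smoky organiser (120 mm tall) and a chrome iron holder (130 mm) stand well out to the sides.
Mind the look-alikes: they are no part of the job. Several things have the shape of the scanner; the one meant has the colours described above.

How it is judged:
On the way:
1. the scanner is held level and still for 1.2 s with its window aimed at the clamped board's label: label within 15 mm of the window's axis each way, 35 to 90 mm below it, tilt under 12 degrees (x of board_code in the frame of scanner between 0.055 and 0.085 m and y of board_code in the frame of scanner between -0.015 and 0.015 m and z of board_code in the frame of scanner between -0.09 and -0.035 m and angle between scanner's own z axis and vertical below 0.21 rad and linear speed of scanner below 0.03 m/s and angular speed of scanner below 0.3 rad/s), for 1.2 s.
At the end, for the whole second after the job is handed in: The scanner lies flat, right way up and at rest on the mat, its origin within 40 mm of the mat's centre (any heading), and the blue spare board is within 20 mm of where it started (horizontal distance between scanner and mat below 0.04 m and height (world z) of scanner between 0.001 and 0.009 m and angle between scanner's own z axis and vertical below 0.12 rad and linear speed of scanner below 0.02 m/s and distance of spare_code from where it was at the start of the episode below 0.02 m); the robot touches nothing.
It fails at once if the scanner is let go of in the air (out of the fingers with its underside more than 30 mm above the cart) (height (world z) of scanner above 0.03 m and contact force between scanner and the fingers below 0.1 N).
It fails at once if the spare board is shifted by more than 20 mm (distance of spare_code from where it was at the start of the episode above 0.02 m).
It fails at once if the scanner is held still with its window aimed at the spare board's label (within 20 mm each way, less than 150 mm above it) (x of spare_code in the frame of scanner between 0.05 and 0.09 m and y of spare_code in the frame of scanner between -0.02 and 0.02 m and z of spare_code in the frame of scanner above -0.15 m and linear speed of scanner below 0.01 m/s).
It also fails if it takes over 48 s, if anything falls off the work surface, if the arm or the gripper's body presses on something with over 40 N, if the wrist force passes 120 N, or if a joint passes its speed limit or range.

### The arm

A 6-joint arm with a two-finger parallel gripper is mounted at the origin on the work surface. World frame = base frame: x ahead of the robot, y to its left, z up, the work surface at z = 0. Lengths are in m, angles in rad, forces in N, time in s.
With the tool pointing down it reaches from about 0.3 to 0.775 m from the base axis. Payload 14.6 kg.
Tool frame: the origin (TCP) lies on the front face of the gripper's body, between the roots of the fingers; the fingertips stand 97 mm ahead of it and the grasp point (between the pads) lies 78 mm ahead of it; z points along the fingers, x is the direction in which the jaws open and shut, and the axes are right-handed (so a half turn about z gives the same grasp; the last joint's range is limited). The gripper opens to 94 mm and grips with 3 to 60 N. Pads are 16 mm wide; open, the fingers measure 119 mm over their backs; the gripper's body (75 mm by 177 mm) begins 78 mm behind the grasp point.
Start: joints at [1.264, 0.3, 1.521, -0, 1.321, -0.067], TCP at [0.131, 0.534, 0.303] pointing down, gripper open.
Joint ranges: [-3.03, 3.03], [-0.79, 2.21], [0.23, 2.52], [-1.04, 4.18], [0, 3.07], [-2.55, 2.55]. Speed limits (rad/s): [2.22, 2.22, 2.57, 3.14, 3.14, 3.14].

### API

Orientations are given as [roll, pitch, yaw] about the fixed x, y, z axes, in that order (R = Rz(yaw) Ry(pitch) Rx(roll)).
In Python, from station import sensors, camera, ctrl gives the robot as it stands.
- The arm moves only by the tool move_arm, never from a script. Its argument "rows" is text: rows parted by semicolons, each of 6 numbers parted by spaces: the shift along the tool's x, y, z in mm, then the turn, a rotation vector about the tool's x, y, z in rad. In form: x y z wx wy wz; .... A call has 1 to 20 rows; each row shifts and turns the pose as measured when the row begins, along the tool's axes as they then stand; what a row does not reach is not made up. A row lasts 1/8 s, in which the tool goes at most 62.5 mm and 10.7 degrees, less where a joint would pass 70% of its speed; a pose out of reach is approached as far as the arm can. A call with a gripper value outside its range is refused whole. "grip" is the opening, from -1 (shut) to 1 (fully open), set as the call begins (left out, the last holds). The fingers move at their own pace and stop on an object; "newtons" is the grip in N (left out, the last holds). Time passes only in rows, so rows that do not move let the fingers close. It gives the time, the measured TCP pose, the force and the opening at its end, in the units of the state.
- sensors.get_obs(): the state, without advancing time (a new reading comes with each control period).
- camera(name): name is "side" or "top" or "wrist"; returns a dict with "color" (400x640x3 uint8, blue, green, red), "z_map" (400x640 float32, m along the optical axis (not along the pixel's ray), 0 where there is no reading), "mtx" (3x3 intrinsics, pixels), "distortion" ([k1, k2, p1, p2, k3] as OpenCV has them; the pictures are not rectified), "position" and "attitude" of the camera in the world; the wrist camera has in their place "hand_eye" (4x4, takes a point from camera to tool coordinates, whose origin is the TCP and whose axes are the tool frame's). Camera axes: x right, y down, z forward; pixel columns grow to the right and rows downward; lengths in m; the calibration is good to about 2 mm. A picture is of the moment at which its call begins: read the wrist's pose just before it.
- ctrl.hand_in(): hands the job in, once; it reports no verdict.
The state is a dict: "time_s": time; "qpos": joint angles; "joint_vel": joint speeds; "tau": joint torques, N m; "ee_pos": TCP position; "eef_rot": TCP orientation; "force": force on the tool from outside, world axes, zero at the start; "moment": the same for the moment, N m; "grip_width": finger opening in m.
Only numpy, scipy, OpenCV 4.12 (cv2) and the standard library are available. Lean on these libraries where they do the work, as an engineer would, in place of code of your own. Each camera call takes 0.05 s, during which the arm holds its last target.

## Working session

There is one attempt and no reset: what is moved stays moved. The work goes in short steps, Python scripts to look and compute and a tool call to move; the robot and the scene stay as the last step left them, time stands still between calls to the robot, and variables do not carry over. Pictures are saved under pics/ and viewed, and the job is handed in when it is done.

Besides the shell and the picture viewer there is one more tool, called after ">>>" as a command line: name --argument value ..., lists and objects as JSON in quotes. move_arm: Moves the arm, as the interface text tells. Its arguments: {"type":"object","properties":{"rows":{"type":"string"},"grip":{"type":"number"},"newtons":{"type":"number"}},"required":["rows"]}

```bash
ls; mkdir -p pics; cat > h.py <<'E'
import numpy as np,cv2
from station import sensors,camera,ctrl
from scipy.spatial.transform import Rotation as R
E
python3 - <<'E'
from h import *
o=sensors.get_obs();print(o)
for n in ["top","side","wrist"]:
    c=camera(n);cv2.imwrite(f"pics/{n}0.png",c["color"]);np.savez(f"{n}0.npz",**c)
    print(n,c["mtx"],c["distortion"],c.get("position"),c.get("attitude"),c.get("hand_eye"))
E
```

```text
pics
{'time_s': 0.0, 'qpos': array([ 1.26439948e+00,  3.00449704e-01,  1.52159898e+00, -7.54873101e-09,
        1.32070300e+00, -6.66401676e-02]), 'joint_vel': array([-0.00018864,  0.00126982,  0.00084841,  0.00031056, -0.00197989,
       -0.00018165]), 'tau': array([ 2.36655571e-03, -5.31807518e+01, -3.52739561e+01,  7.09346076e-02,
        2.43303092e-02, -9.79320271e-05]), 'ee_pos': array([0.13058277, 0.53411004, 0.30209043]), 'eef_rot': array([-3.14151548e+00,  1.15645172e-03,  1.33103969e+00]), 'force': array([ 0.72223797, -0.10681936, -0.20009704]), 'moment': array([-0.03198466, -0.00646256, -0.00548124]), 'grip_width': 0.09409594460572779}
top [[377.28606556   0.         324.1020164 ]
 [  0.         377.28606556 198.57250176]
 [  0.           0.           1.        ]] [-0.05543843  0.          0.          0.          0.        ] [0.40862267 0.0111347  0.82539862] [-3.0676137   0.01849153 -1.56978257] None
side [[468.50839979   0.         321.84406147]
 [  0.         468.50839979 197.276585  ]
 [  0.           0.           1.        ]] [-0.06869675  0.          0.          0.          0.        ] [ 0.12662961 -0.73699123  0.73434479] [-2.26338948 -0.02143176 -0.37981691] None
wrist [[290.95356206   0.         319.88547637]
 [  0.         290.95356206 200.98967916]
 [  0.           0.           1.        ]] [0.01105299 0.         0.         0.         0.        ] None None [[ 9.99999072e-01  1.27418473e-03  4.83033734e-04 -5.45980073e-04]
 [-1.35511301e-03  9.67158016e-01  2.54172255e-01 -7.36164522e-02]
 [-1.43307542e-04 -2.54172673e-01  9.67158845e-01 -8.13063369e-02]
 [ 0.00000000e+00  0.00000000e+00  0.00000000e+00  1.00000000e+00]]
```

View pics/top0.png

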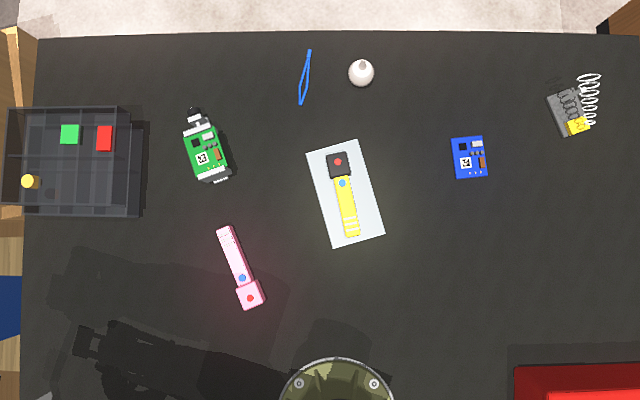

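View pics/side0.png

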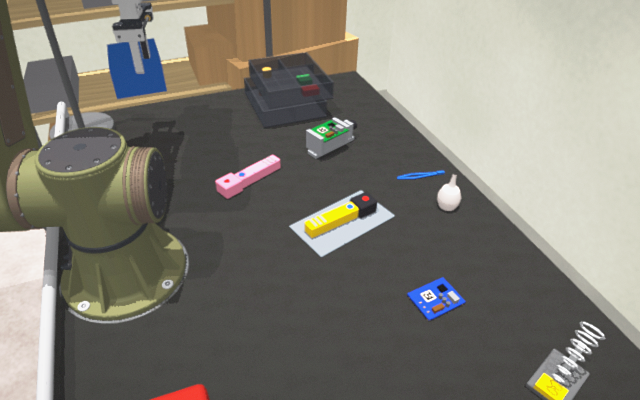

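View pics/wrist0.png

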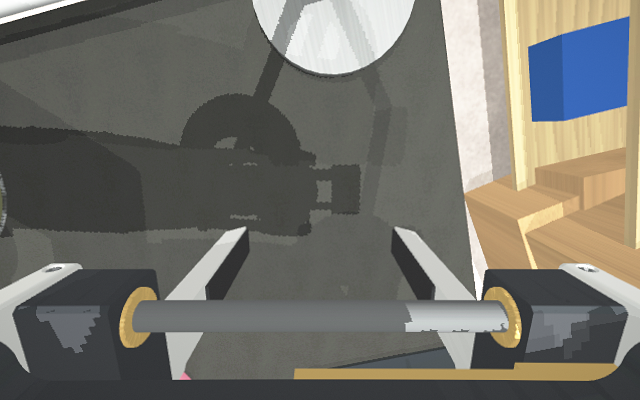

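Look-alikes: the pink scanner-shaped tool at top (240,268), the yellow one with a black head at top (345,195) or side (340,217), and yellow bits at (30,181) and (578,126). I choose the one at (345,195). For the labels, green/clamp is at top (202,159) and blue spare at (466,162).

```bash
cat >> h.py <<'E'
def pose(c,obs=None):
    if "hand_eye" in c:
        T=np.eye(4);T[:3,:3]=R.from_euler('xyz',obs["eef_rot"]).as_matrix();T[:3,3]=obs["ee_pos"];return T@c["hand_eye"]
    T=np.eye(4);T[:3,:3]=R.from_euler('xyz',c["attitude"]).as_matrix();T[:3,3]=c["position"];return T
def ray(c,uv,T):
    p=cv2.undistortPoints(np.array(uv,float).reshape(-1,1,2),c["mtx"],c["distortion"]).reshape(-1,2)
    return np.c_[p,np.ones(len(p))]@T[:3,:3].T, T[:3,3]
def pts(c,uv,T):
    d,o=ray(c,uv,T);uv=np.array(uv).reshape(-1,2)
    z=np.array([c["z_map"][int(round(v)),int(round(u))] for u,v in uv]);return o+d*z[:,None]
def atz(c,uv,T,z):
    d,o=ray(c,uv,T);return o+d*((z-o[2])/d[:,2])[:,None]
def tri(r):
    A=0;b=0
    for d,o in r:
        d=d/np.linalg.norm(d);P=np.eye(3)-np.outer(d,d);A=A+P;b=b+P@o
    x=np.linalg.solve(A,b);return x,[float(np.linalg.norm((np.eye(3)-np.outer(d,d)/(d@d))@(x-o))) for d,o in r]
def load(n):return dict(np.load(n,allow_pickle=True))
E
python3 - <<'E'
from h import *
t=load("top0.npz");s=load("side0.npz")
def crop(c,x,y,w,h,k,n):cv2.imwrite(n,cv2.resize(c["color"][y:y+h,x:x+w],None,fx=k,fy=k,interpolation=cv2.INTER_NEAREST))
a=cv2.resize(t["color"][130:255,300:395],None,fx=4,fy=4,interpolation=cv2.INTER_NEAREST)
b=cv2.resize(t["color"][100:190,170:240],None,fx=5,fy=5,interpolation=cv2.INTER_NEAREST)
im=np.zeros((500,740,3),np.uint8);im[:a.shape[0],:a.shape[1]]=a;im[:b.shape[0],385:385+b.shape[1]]=b;cv2.imwrite("pics/c1.png",im)
a=cv2.resize(s["color"][180:260,280:400],None,fx=3,fy=3,interpolation=cv2.INTER_NEAREST)
b=cv2.resize(s["color"][110:165,295:365],None,fx=5,fy=5,interpolation=cv2.INTER_NEAREST)
im=np.zeros((300,740,3),np.uint8);im[:a.shape[0],:a.shape[1]]=a;im[:b.shape[0],385:385+b.shape[1]]=b;cv2.imwrite("pics/c2.png",im)
for n,c in (("top",t),("side",s)):
    im=c["color"].astype(int);B,G,Rr=im[...,0],im[...,1],im[...,2];T=pose(c)
    m=dict(yellow=(Rr>150)&(G>130)&(B<100),red=(Rr>150)&(G<80)&(B<80))
    for k,mm in m.items():
        nn,l,st,ce=cv2.connectedComponentsWithStats(mm.astype(np.uint8))
        for i in range(1,nn):
            if st[i,4]>10: print(n,k,ce[i].round(1),st[i,4],pts(c,ce[i],T).round(4))
E
```

```text
top yellow [576.9 125.2] 250 [[ 0.6303 -0.5316  0.0208]]
top yellow [216.4 153.4] 47 [[0.5575 0.246  0.0698]]
top yellow [ 10.9 211.1] 207 [[ 0.4572  1.1283 -0.4168]]
top yellow [354.  234.1] 21 [[ 0.3929 -0.0365  0.0355]]
top yellow [ 10.2 245. ] 33 [[ 0.33    1.2758 -0.5856]]
top yellow [ 13.6 257.4] 146 [[ 0.2818  1.2561 -0.5832]]
top yellow [  0.7 261.3] 61 [[ 0.2653  1.3134 -0.5848]]
top yellow [ 19.3 264. ] 43 [[ 0.2565  1.2303 -0.5834]]
top yellow [  6.1 351.7] 133 [[-0.0887  1.2856 -0.5928]]
top yellow [ 14.6 362.3] 39 [[-0.1267  1.2449 -0.5893]]
top red [103.2 137.3] 299 [[0.5897 0.4785 0.0873]]
top red [595.6 394.9] 842 [[ 0.1021 -0.4692  0.1404]]
side yellow [182.1   6.2] 12 [[0.3164 1.1471 0.1623]]
side yellow [192.8   4.8] 13 [[0.3577 1.1486 0.1623]]
side yellow [77.1  7.6] 12 [[-0.0598  1.2209  0.1807]]
side yellow [163.    8.5] 13 [[0.2449 1.1526 0.1599]]
side yellow [59.6  9.8] 17 [[-0.1217  1.2234  0.18  ]]
side yellow [110.   14.6] 30 [[0.0522 1.1444 0.1632]]
side yellow [98.4 15.6] 14 [[0.0114 1.1517 0.1625]]
side yellow [235.6  59.4] 19 [[ 0.5043  1.1495 -0.0825]]
side yellow [179.1  72.7] 322 [[ 0.2793  1.3706 -0.2026]]
side yellow [95.8 86.2] 573 [[-0.0869  1.3563 -0.1994]]
side yellow [188.1  86.8] 151 [[ 0.2969  1.2249 -0.2092]]
side yellow [224.8  88.5] 17 [[ 0.4457  1.1581 -0.2123]]
side yellow [186.2  95.1] 72 [[ 0.2765  1.1484 -0.2091]]
side yellow [110.1 100.8] 156 [[-0.0325  1.1992 -0.2033]]
side yellow [127.4 105.3] 98 [[ 0.0328  1.148  -0.2111]]
side yellow [ 36.6 115.6] 16 [[-0.3194  1.1777 -0.2027]]
side yellow [331.7 220.1] 799 [[ 0.445  -0.0391  0.0337]]
side yellow [550.1 388. ] 536 [[ 0.6282 -0.5334  0.0243]]
side red [365. 198.] 31 [[ 5.451e-01 -5.000e-04  3.820e-02]]
side red [185.9 393.7] 522 [[ 0.0832 -0.3932  0.1404]]
```

View pics/c1.png

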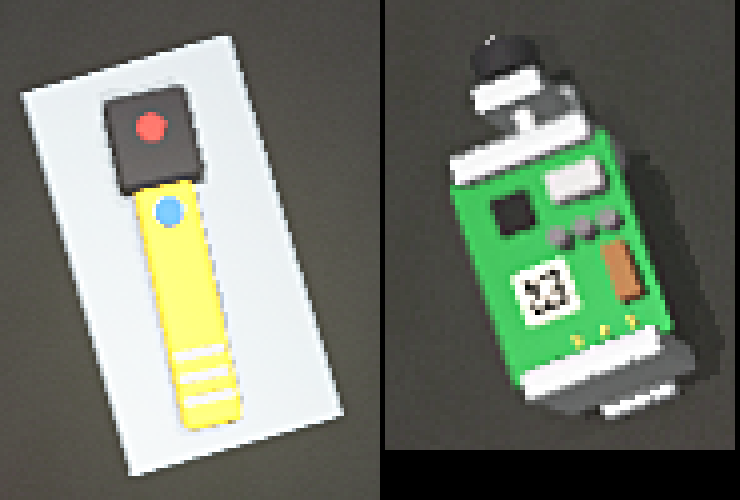

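View pics/c2.png

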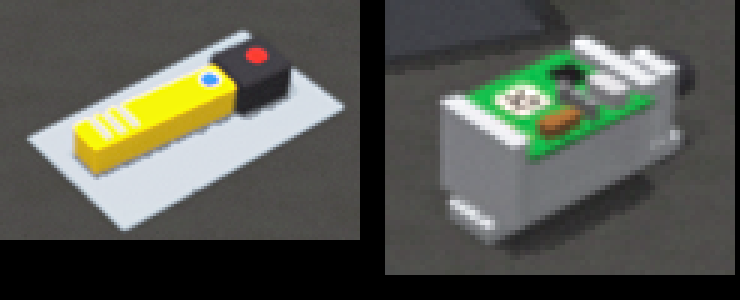

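Top crop: yellow scanner with a black head, red dot at about (337.2,161.5), blue dot at (342,182.5), tail end near (353,236). The label is at (201.7,158) on the green board.

```bash
python3 - <<'E'
from h import *
t=load("top0.npz");s=load("side0.npz");Tt,Ts=pose(t),pose(s)
P=dict(red=((337.2,161.4),(365.2,198)),blue=((341.9,182.4),(349.4,206)),label=((201.7,158),(322.6,129.6)),spare=((466,162),(428.5,296)),
m1=((305.5,153),(289,225.7)),m2=((358,139),(360.7,190.3)),m3=((385.2,233.3),(394,215)),m4=((332.3,248.2),(321.3,255.7)))
P['m1']=((358,139),(394,215));P['m2']=((305.5,153),(360.7,190.3));P['m3']=((332.3,248.2),(289,225.7));P['m4']=((385.2,233.3),(321.3,255.7))
for k,(a,b) in P.items():
    rt,rs=ray(t,a,Tt),ray(s,b,Ts)
    x,e=tri([(rt[0][0],rt[1]),(rs[0][0],rs[1])])
    print(k,x.round(4),np.round(e,4),pts(t,a,Tt).round(4),pts(s,b,Ts).round(4))
# planar estimates
def hd(a,b):return np.degrees(np.arctan2(b[1]-a[1],b[0]-a[0]))
M=atz(t,[P[k][0] for k in('m1','m2','m3','m4')],Tt,.004);print("mat",M.mean(0),hd(M[3],M[0]),hd(M[2],M[1]),np.linalg.norm(M[3]-M[0]),np.linalg.norm(M[1]-M[0]))
M=atz(s,[P[k][1] for k in('m1','m2','m3','m4')],Ts,.004);print("mat side",M.mean(0),hd(M[3],M[0]),hd(M[2],M[1]))
for c,T,j in((t,Tt,0),(s,Ts,1)):
    print(atz(c,P['red'][j],T,.038),atz(c,P['blue'][j],T,.034),atz(c,P['label'][j],T,.061))
    im=c["color"].astype(int);m=((im[...,2]-im[...,0]>60)&(im[...,1]-im[...,0]>50)).astype(np.uint8)
    nn,l,st,ce=cv2.connectedComponentsWithStats(m)
    w=[(300,150,395,250),(280,180,400,260)][j]
    for i in range(1,nn):
        if st[i,4]>10 and w[0]<ce[i][0]<w[2] and w[1]<ce[i][1]<w[3]:
            ys,xs=np.where(l==i);p=pts(c,np.c_[xs,ys],T);q=p[(p[:,2]>.028)]
            mu=q.mean(0);vv=np.linalg.svd((q-mu)[:,:2],full_matrices=False)[2][0];vv*=np.sign(vv[0]);pr=(q-mu)[:,:2]@vv
            print("yel",st[i],mu,np.degrees(np.arctan2(vv[1],vv[0])),pr.min(),pr.max())
E
```

```text
red [ 0.5452 -0.0017  0.0392] [0.0002 0.0002] [[ 0.5457 -0.0018  0.0372]] [[ 0.5455 -0.0006  0.0382]]
blue [ 0.5008 -0.0115  0.0358] [0.0005 0.0005] [[ 0.5016 -0.0117  0.0332]] [[ 0.501  -0.0102  0.0346]]
label [0.5499 0.2792 0.0613] [0.0002 0.0002] [[0.5501 0.2801 0.059 ]] [[0.5492 0.2771 0.0627]]
spare [ 0.549  -0.2841  0.0092] [0.0002 0.0002] [[ 0.5491 -0.2839  0.0103]] [[ 0.5492 -0.2837  0.0086]]
m1 [ 0.6004 -0.0481  0.0077] [0.0002 0.0002] [[ 0.6018 -0.0485  0.0026]] [[ 0.6044 -0.0419  0.0012]]
m2 [0.5701 0.0679 0.0028] [0.0006 0.0006] [[0.5701 0.0675 0.0054]] [[ 0.572   0.0727 -0.0016]]
m3 [0.3612 0.0087 0.002 ] [0.0005 0.0005] [[0.3616 0.0085 0.    ]] [[0.3606 0.0084 0.0025]]
m4 [ 0.3941 -0.106   0.0049] [0.0001 0.0001] [[ 0.394  -0.1065  0.0007]] [[ 0.3954 -0.103   0.0014]]
mat [ 0.48191826 -0.01959368  0.004     ] 15.536713194587639 15.800773198367633 0.21532610719258202 0.12004878540268779
mat side [ 0.48145004 -0.01907753  0.004     ] 16.258548023189643 15.978424716753818
[[ 0.54555501 -0.0017852   0.038     ]] [[ 0.50146051 -0.01167866  0.034     ]] [[0.54976303 0.27939046 0.061     ]]
yel [333 175  27  63 798] [ 0.45289562 -0.02166767  0.03655155] 11.688154418743723 -0.06540682895922448 0.06464708188950405
[[ 5.45653052e-01 -4.20083774e-04  3.80000000e-02]] [[ 0.501323   -0.00950217  0.034     ]] [[0.55022917 0.27962988 0.061     ]]
yel [304 201  55  37 897] [ 0.44932716 -0.02835703  0.03581268] 48.75461069683995 -0.7455667545050507 0.06796448532078349
```

Measurements agree. Scanner origin is at about (0.477,-0.016), heading 12.2°. The dot-to-handle spacing is 94.8 mm against 95 expected, and the dot height is 38 mm. The label is at (0.550,0.2793,0.061). Next I move above the scanner.

>>> move_arm --rows "-28 29 0 0 0 0;-28 29 0 0 0 0;-28 29 0 0 0 0;-28 29 0 0 0 0;-28 29 0 0 0 0;-28 29 0 0 0 0;-28 29 0 0 0 0;-28 29 0 0 0 0;-28 29 0 0 0 0;-28 29 0 0 0 0;-28 29 0 0 0 0;-28 29 0 0 0 0;-28 29 0 0 0 0;-28 29 0 0 0 0;-28 29 0 0 0 0;0 0 0 0 0 -0.15;0 0 0 0 0 -0.15;0 0 0 0 0 -0.15;0 0 0 0 0 0" --grip 1

```text
time_s: 2.52
ee_pos: [0.4619, 0.0045, 0.3002]
eef_rot: [-3.138, 0.002, 1.793]
force: [-1.0, -0.3, -0.3]
grip_width: 0.0942
```

```bash
cat >> h.py <<'E'
def need(p,yaw):
    o=sensors.get_obs();Rc=R.from_euler('xyz',o["eef_rot"]);Rg=R.from_euler('xyz',[np.pi,0,yaw])
    print("pose",o["time_s"],o["ee_pos"].round(4),o["eef_rot"].round(4),"width",o["grip_width"],"F",o["force"].round(1))
    print("shift mm",(Rc.inv().apply(np.array(p)-o["ee_pos"])*1000).round(1),"rot",(Rc.inv()*Rg).as_rotvec().round(4))
E
python3 - <<'E'
from h import *
need([.4771,-.0163,.104],1.784)
o=sensors.get_obs();c=camera("wrist");cv2.imwrite("pics/w1.png",c["color"]);np.savez("w1.npz",**c);np.savez("o1.npz",**o)
E
```

```text
pose 2.525 [0.4619 0.0045 0.3002] [-3.1377e+00  1.9000e-03  1.7928e+00] width 0.09417284185516048 F [-1.  -0.3 -0.3]
shift mm [-23.3  11.  196.2] rot [-0.0039  0.0019  0.0088]
```

View pics/w1.png

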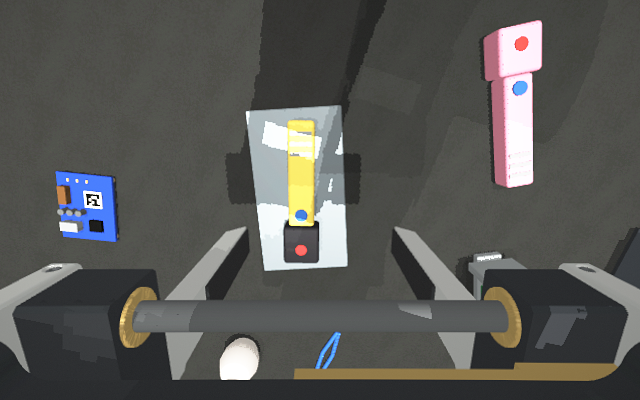

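Wrist view: yellow scanner centred, red dot at (301,250), blue dot at (301,215). I cross-check these against the fixed cameras.

```bash
python3 - <<'E'
from h import *
c=load("w1.npz");o=load("o1.npz");T=pose(c,o)
for uv,z in (((301,250),.038),((301,215),.034),((301.3,121),.034)):print(atz(c,[uv],T,z),pts(c,[uv],T))
E
```

```text
[[ 0.54541556 -0.00212064  0.038     ]] [[ 0.54557205 -0.00211051  0.03765331]]
[[ 0.50098032 -0.01172512  0.034     ]] [[ 0.5007505  -0.01172603  0.03472172]]
[[ 0.39003201 -0.03466182  0.034     ]] [[ 0.39003078 -0.03480357  0.03180879]]
```

>>> move_arm --rows "-6 3 25 -0.004 0.002 0.009;-6 3 25 0 0 0;-6 3 25 0 0 0;-5 2 25 0 0 0;0 0 10 0 0 0;0 0 0 0 0 0"

```text
time_s: 3.32
ee_pos: [0.4779, -0.0158, 0.1879]
eef_rot: [3.14, 0.0, 1.762]
force: [-0.4, -0.2, -0.3]
grip_width: 0.094
```

```bash
python3 - <<'E'
from h import *
need([.4771,-.0166,.104],1.782)
E
```

```text
pose 3.325 [ 0.4779 -0.0158  0.1879] [3.1398e+00 1.0000e-04 1.7621e+00] width 0.09397033051406253 F [-0.4 -0.2 -0.3]
shift mm [-0.6 -1.1 83.9] rot [ 0.0018  0.0002 -0.0199]
```

>>> move_arm --rows "0 -1 20 0 0 -0.02;0 0 20 0 0 0;0 0 20 0 0 0;0 0 15 0 0 0;0 0 7 0 0 0;0 0 0 0 0 0;0 0 0 0 0 0"

```text
time_s: 4.2
ee_pos: [0.48, -0.0154, 0.1096]
eef_rot: [3.13, 0.003, 1.779]
force: [-0.4, 1.1, 0.5]
grip_width: 0.0939
```

```bash
python3 - <<'E'
from h import *
need([.4771,-.0166,.104],1.782)
E
```

```text
pose 4.2 [ 0.48   -0.0154  0.1096] [3.1305 0.0032 1.7789] width 0.09390805469291644 F [-0.4  1.1  0.5]
shift mm [-0.6 -3.1  5.6] rot [ 0.0111  0.0032 -0.0031]
```

>>> move_arm --rows "-0.5 -3 5 0.01 0.003 -0.003;0 0 0 0 0 0;0 0 0 0 0 0"

```text
time_s: 4.58
ee_pos: [0.4773, -0.0166, 0.105]
eef_rot: [3.14, 0.0, 1.782]
force: [-1.1, 0.8, 0.6]
grip_width: 0.0942
```

```bash
python3 - <<'E'
from h import *
need([.4771,-.0166,.104],1.782)
E
```

```text
pose 4.575 [ 0.4773 -0.0166  0.105 ] [3.1401e+00 3.0000e-04 1.7820e+00] width 0.09422403741241767 F [-1.1  0.8  0.6]
shift mm [ 0.  -0.2  1. ] rot [ 0.0015  0.0003 -0.    ]
```

>>> move_arm --rows "0 0 0 0 0 0;0 0 0 0 0 0;0 0 0 0 0 0;0 0 0 0 0 0;0 0 0 0 0 0;0 0 0 0 0 0;0 0 0 0 0 0;0 0 0 0 0 0" --grip -1 --newtons 30

```text
time_s: 5.58
ee_pos: [0.4774, -0.0166, 0.1052]
eef_rot: [3.14, 0.0, 1.782]
force: [-0.3, 0.2, 0.1]
grip_width: 0.0322
```

```bash
python3 - <<'E'
from h import *
need([.4771,-.0166,.104],1.782)
E
```

```text
pose 5.575 [ 0.4774 -0.0166  0.1052] [3.1398e+00 4.0000e-04 1.7819e+00] width 0.0321702112927169 F [-0.3  0.2  0.1]
shift mm [ 0.1 -0.3  1.2] rot [ 0.0018  0.0004 -0.0001]
```

Gripped at 32.2 mm against the 32 mm handle width. Now lift.

>>> move_arm --rows "0 0 -10 0 0 0;0 0 -20 0 0 0;0 0 -25 0 0 0;0 0 -25 0 0 0;0 0 -25 0 0 0;0 0 -20 0 0 0;0 0 -5 0 0 0;0 0 0 0 0 0;0 0 0 0 0 0"

```text
time_s: 6.7
ee_pos: [0.4759, -0.0164, 0.241]
eef_rot: [-3.141, -0.0, 1.782]
force: [0.4, 0.1, -2.6]
grip_width: 0.0315
```

```bash
python3 - <<'E'
from h import *
need([.48,.2645,.225],1.782)
for n in("side","top"):
    o=sensors.get_obs();c=camera(n);np.savez(n+"2.npz",**c);cv2.imwrite(f"pics/{n}2.png",c["color"])
E
```

```text
pose 6.7 [ 0.4759 -0.0164  0.241 ] [-3.1414e+00 -2.0000e-04  1.7820e+00] width 0.031548799391623875 F [ 0.4  0.1 -2.6]
shift mm [273.8  62.9  16.1] rot [-0.0002 -0.0002 -0.    ]
```

View pics/side2.png

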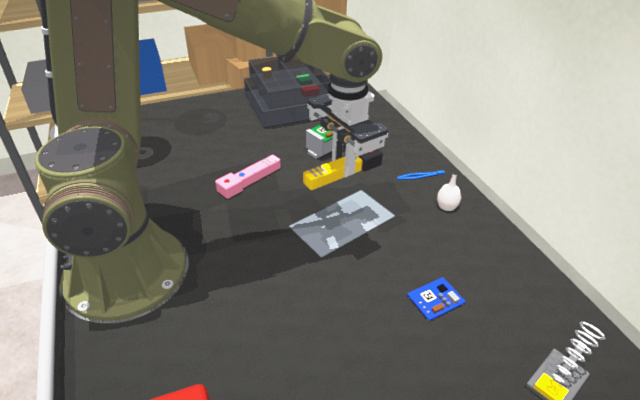

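View pics/top2.png

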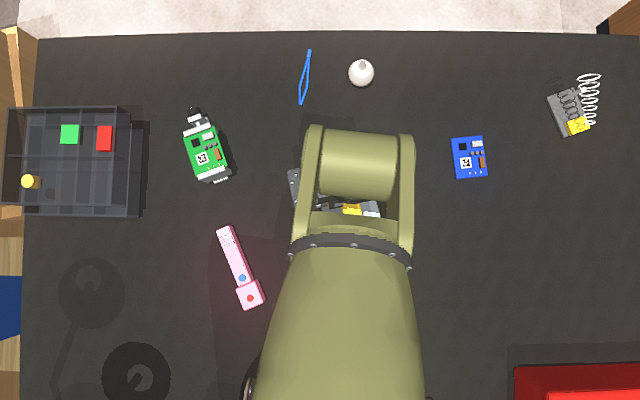

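Scanner is held (32 mm wide, about 2.6 N load). It looks level in the side view at (335,172). I move toward the clamp, staying high.

>>> move_arm --rows "15 3 0 0 0 0;25 6 0 0 0 0;30 7 0 0 0 0;30 7 0 0 0 0;30 7 0 0 0 0;30 7 0 0 0 0;30 7 0 0 0 0;30 7 0 0 0 0;25 6 0 0 0 0;20 4 0 0 0 0;8 2 0 0 0 0;0 0 0 0 0 0;0 0 0 0 0 0"

```text
time_s: 8.43
ee_pos: [0.4757, 0.2812, 0.2369]
eef_rot: [-3.134, -0.001, 1.784]
force: [-0.1, 0.0, -2.1]
grip_width: 0.0318
```

```bash
python3 - <<'E'
from h import *
need([.4814,.2645,.222],1.782)
for n in("side","top","wrist"):
    o=sensors.get_obs();c=camera(n);np.savez(n+"3.npz",**c);cv2.imwrite(f"pics/{n}3.png",c["color"]);np.savez("o3.npz",**o)
E
```

```text
pose 8.425 [0.4757 0.2812 0.2369] [-3.1342e+00 -9.0000e-04  1.7841e+00] width 0.03176138979038535 F [-0.1  0.  -2.1]
shift mm [-17.5   2.1  14.8] rot [-0.0074 -0.0009  0.0021]
```

View pics/side3.png

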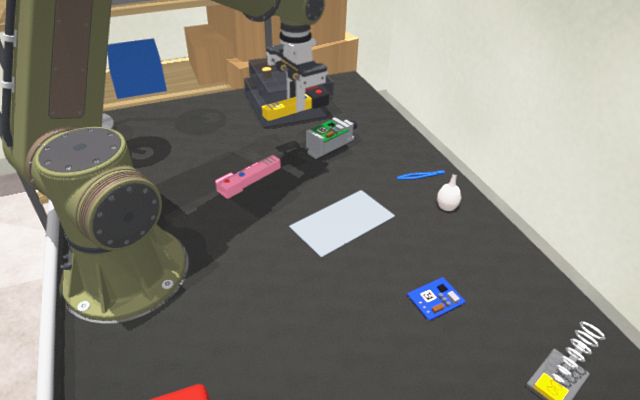

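View pics/top3.png

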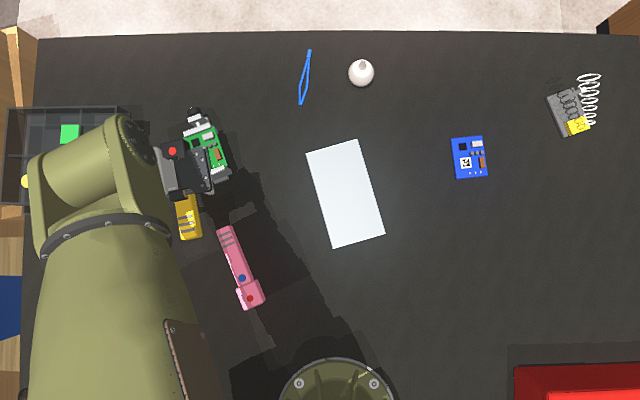

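View pics/wrist3.png

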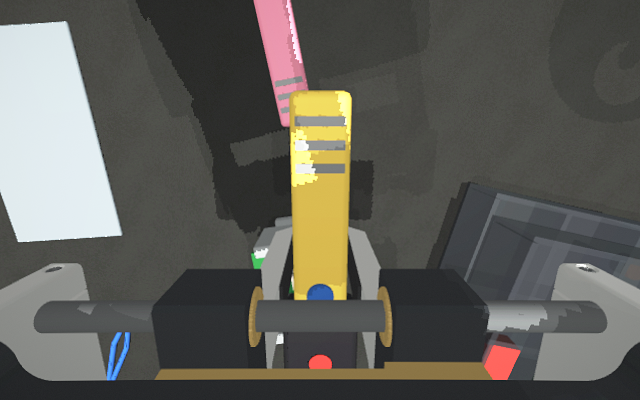

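The red dot shows at top (172.5,151), side (319.5,92) and wrist (320,362). The blue dot is at wrist (320,295). Tail end top edge is at about (321,93).

```bash
python3 - <<'E'
from h import *
t=load("top3.npz");s=load("side3.npz");w=load("wrist3.npz");o=load("o3.npz")
def cen(c,box,f):
    x0,y0,x1,y1=box;im=c["color"][y0:y1,x0:x1].astype(int);m=f(im[...,0],im[...,1],im[...,2]);ys,xs=np.where(m);return (xs.mean()+x0,ys.mean()+y0)
red=lambda b,g,r:(r>140)&(g<110)&(b<110)&(r-g>80)
ut=cen(t,(162,140,183,162),red);us=cen(s,(310,85,330,100),red);uw=cen(w,(300,345,340,371),red);print(ut,us,uw)
Tt,Ts,Tw=pose(t),pose(s),pose(w,o)
r=[(ray(c,u,T)[0][0],T[:3,3]) for c,u,T in((t,ut,Tt),(s,us,Ts),(w,uw,Tw))]
print(tri(r),tri(r[:2]))
ub=cen(w,(300,280,340,299),lambda b,g,r:(b>120)&(b-r>60));print(ub)
for u in(uw,ub,(321,99),(321,110),(321,200)):
    p=pts(w,[u],Tw)[0]; print(p, "tool",(R.from_euler('xyz',o['eef_rot']).inv().apply(p-o['ee_pos'])*1000).round(1))
print(o["ee_pos"],o["eef_rot"])
E
```

```text
(np.float64(171.9245283018868), np.float64(150.50943396226415)) (np.float64(318.1875), np.float64(91.0)) (np.float64(319.943661971831), np.float64(362.11267605633805))
(array([0.54229474, 0.29558624, 0.17006183]), [0.0012701356079255857, 0.0008136575557093021, 0.0011904739850934496]) (array([0.54271046, 0.29608225, 0.17032485]), [0.0008617813024929253, 0.0008617813024926878])
(np.float64(319.7967741935484), np.float64(292.1483870967742))
[0.54207557 0.2950652  0.16880621] tool [-0.3 68.2 67.7]
[0.49637933 0.28503734 0.1663377 ] tool [-0.5 21.4 70.5]
[0.39122082 0.26278075 0.16593746] tool [ -0.  -86.1  71.7]
[0.3962826  0.26389049 0.16529837] tool [ -0.  -80.9  72.3]
[0.44189024 0.27385686 0.16560518] tool [  0.1 -34.2  71.6]
[0.47587524 0.28102925 0.23700118] [-3.13441302e+00 -9.60460880e-04  1.78365811e+00]
```

The scanner is level (handle top constant at about 71.6 mm in the tool frame) and its underside is at about 0.136. The target TCP is (0.483,0.2648,0.222).

```bash
python3 - <<'E'
from h import *
need([.4828,.2648,.222],1.782)
E
```

```text
pose 8.575 [0.4759 0.281  0.237 ] [-3.1345e+00 -1.0000e-03  1.7836e+00] width 0.031633820527400956 F [-0.4  0.4 -2.3]
shift mm [-17.3   3.4  15. ] rot [-0.0071 -0.001   0.0016]
```

>>> move_arm --rows "-7 1.5 5 -0.007 0 0;-7 1.5 5 0 0 0;-2 0 4 0 0 0;0 0 0 0 0 0;0 0 0 0 0 0"

```text
time_s: 9.2
ee_pos: [0.4829, 0.2639, 0.2219]
eef_rot: [3.141, -0.001, 1.782]
force: [1.0, -0.7, -1.7]
grip_width: 0.0318
```

```bash
python3 - <<'E'
from h import *
need([.4828,.2648,.222],1.782)
E
```

```text
pose 9.2 [0.4829 0.2639 0.2219] [ 3.1414e+00 -9.0000e-04  1.7820e+00] width 0.03180528666251668 F [ 1.  -0.7 -1.7]
shift mm [ 0.9  0.1 -0.1] rot [ 0.0001 -0.0009  0.    ]
```

On target within 1 mm. I hold for 2.5 s, checking with the cameras first.

```bash
python3 - <<'E'
from h import *
C={}
for n in("side","top","wrist"):
    o=sensors.get_obs();c=camera(n);C[n]=c;cv2.imwrite(f"pics/{n}4.png",c["color"]);np.savez(n+"4.npz",**c)
rs=[]
for n in C:
    c=C[n];im=c["color"].astype(int);m=((im[...,2]>140)&(im[...,2]-im[...,1]>80)&(im[...,1]<110)&(im[...,0]<110)).astype(np.uint8)
    nn,l,st,ce=cv2.connectedComponentsWithStats(m);T=pose(c,o)
    for i in range(1,nn):
        if st[i,4]>8:
            p=pts(c,ce[i],T)[0]
            if np.linalg.norm(p-[.55,.279,.155])<.05:
                print(n,ce[i],st[i,4],p);rs.append((ray(c,ce[i],T)[0][0],T[:3,3]))
print(tri(rs))
E
```

```text
side [323.42105263  98.57894737] 19 [0.54906304 0.2767579  0.15679453]
top [184.6        148.03636364] 55 [0.55091672 0.27855175 0.15570161]
wrist [319.94366197 362.11267606] 284 [0.54966407 0.27806413 0.15418259]
(array([0.5501383 , 0.2785326 , 0.15510684]), [0.0006215212029990249, 0.0009013375586377832, 0.001104580650699708])
```

>>> move_arm --rows "0 0 0 0 0 0;0 0 0 0 0 0;0 0 0 0 0 0;0 0 0 0 0 0;0 0 0 0 0 0;0 0 0 0 0 0;0 0 0 0 0 0;0 0 0 0 0 0;0 0 0 0 0 0;0 0 0 0 0 0;0 0 0 0 0 0;0 0 0 0 0 0;0 0 0 0 0 0;0 0 0 0 0 0;0 0 0 0 0 0;0 0 0 0 0 0;0 0 0 0 0 0;0 0 0 0 0 0;0 0 0 0 0 0;0 0 0 0 0 0"

```text
time_s: 11.85
ee_pos: [0.4828, 0.2643, 0.2222]
eef_rot: [3.141, -0.001, 1.783]
force: [-0.7, -0.1, -2.0]
grip_width: 0.0321
```

View pics/side4.png

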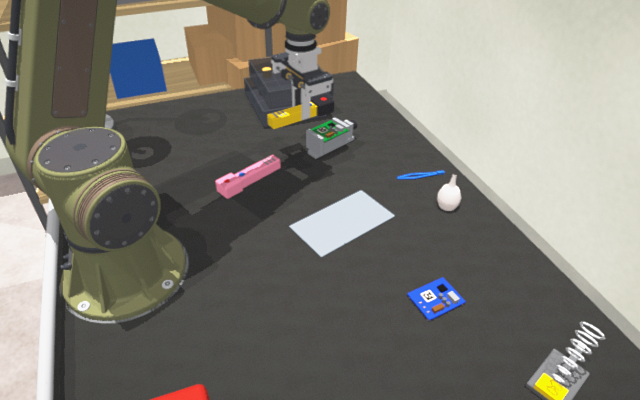

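The three-camera dot fix is (0.5501,0.2785) against the label at (0.5499,0.2793), held still for over 2.5 s. Now I return it.

>>> move_arm --rows "0 0 -10 0 0 0;0 0 -8 0 0 0;-15 -3 0 0 0 0;-25 -6 0 0 0 0;-30 -7 0 0 0 0;-30 -7 0 0 0 0;-30 -7 0 0 0 0;-30 -7 0 0 0 0;-30 -6 0 0 0 0;-25 -6 0 0 0 0;-20 -5 0 0 0 0;-15 -3 0 0 0 0;-8 -2 0 0 0 0;-3 0 0 0 0 0;0 0 0 0 0 0;0 0 0 0 0 0"

```text
time_s: 13.85
ee_pos: [0.477, -0.0188, 0.2418]
eef_rot: [3.14, -0.0, 1.781]
force: [-0.3, 0.7, -1.9]
grip_width: 0.0319
```

```bash
python3 - <<'E'
from h import *
need([.482,-.0193,.130],1.782)
E
```

```text
pose 13.85 [ 0.477  -0.0188  0.2418] [ 3.1397e+00 -1.0000e-04  1.7812e+00] width 0.031857631066348306 F [-0.3  0.7 -1.9]
shift mm [ -1.5   4.6 111.8] rot [ 0.0019 -0.0001 -0.0008]
```

>>> move_arm --rows "0 1 15 0.002 0 0;-1 1 25 0 0 0;0 1 25 0 0 0;0 1 20 0 0 0;0 0 12 0 0 0;0 0 6 0 0 0;0 0 3 0 0 0;0 0 0 0 0 0;0 0 0 0 0 0"

```text
time_s: 14.98
ee_pos: [0.4809, -0.0172, 0.1293]
eef_rot: [-3.141, -0.0, 1.784]
force: [0.4, -0.1, -2.4]
grip_width: 0.0322
```

```bash
python3 - <<'E'
from h import *
need([.482,-.0193,.106],1.782)
E
```

```text
pose 14.975 [ 0.4809 -0.0172  0.1293] [-3.1408e+00 -4.0000e-04  1.7838e+00] width 0.032200623520709994 F [ 0.4 -0.1 -2.4]
shift mm [-2.3  0.6 23.3] rot [-0.0008 -0.0004  0.0018]
```

>>> move_arm --rows "-1 0 6 0 0 0;-1 0 6 0 0 0;0 0 5 0 0 0;0 0 3 0 0 0;0 0 1.5 0 0 0;0 0 0 0 0 0;0 0 0 0 0 0"

```text
time_s: 15.85
ee_pos: [0.4816, -0.0194, 0.1067]
eef_rot: [3.142, -0.0, 1.784]
force: [0.2, 0.7, -1.2]
grip_width: 0.0318
```

```bash
python3 - <<'E'
from h import *
need([.482,-.0193,.1055],1.782)
E
```

```text
pose 15.85 [ 0.4816 -0.0194  0.1067] [ 3.1415e+00 -1.0000e-04  1.7837e+00] width 0.03182713551812228 F [ 0.2  0.7 -1.2]
shift mm [-0.   0.4  1.2] rot [ 0.     -0.0001  0.0017]
```

>>> move_arm --rows "0 0 1 0 0 0;0 0 1 0 0 0;0 0 0 0 0 0;0 0 0 0 0 0"

```text
time_s: 16.35
ee_pos: [0.4818, -0.0194, 0.1052]
eef_rot: [3.141, 0.0, 1.784]
force: [-1.2, 0.2, -1.4]
grip_width: 0.032
```

>>> move_arm --rows "0 0 1 0 0 0;0 0 0 0 0 0;0 0 0.5 0 0 0;0 0 0 0 0 0;0 0 0 0 0 0"

```text
time_s: 16.98
ee_pos: [0.482, -0.0194, 0.1052]
eef_rot: [3.14, 0.0, 1.784]
force: [-1.8, -0.4, 2.9]
grip_width: 0.0315
```

Height stopped at 0.1052 and the force turned upward (+2.9 N), so the scanner is down. Release.

>>> move_arm --rows "0 0 0 0 0 0;0 0 0 0 0 0;0 0 0 0 0 0;0 0 0 0 0 0;0 0 0 0 0 0;0 0 0 0 0 0;0 0 0 0 0 0" --grip 1

```text
time_s: 17.85
ee_pos: [0.4821, -0.0194, 0.1049]
eef_rot: [3.14, 0.0, 1.784]
force: [-0.5, -0.4, 0.2]
grip_width: 0.0937
```

>>> move_arm --rows "0 0 -10 0 0 0;0 0 -20 0 0 0;0 0 -30 0 0 0;0 0 -30 0 0 0;0 0 -30 0 0 0;0 0 -20 0 0 0;0 0 -10 0 0 0;30 -10 0 0 0 0;40 -20 0 0 0 0;40 -20 0 0 0 0;40 -20 0 0 0 0;40 -20 0 0 0 0;20 -10 0 0 0 0;0 0 0 0 0 0;0 0 0 0 0 0;0 0 0 0 0 0"

```text
time_s: 19.85
ee_pos: [0.3348, 0.1685, 0.263]
eef_rot: [3.139, 0.001, 1.782]
force: [0.1, -0.1, -0.1]
grip_width: 0.0942
```

```bash
python3 - <<'E'
from h import *
o=sensors.get_obs();print(o["time_s"],o["ee_pos"],o["force"],o["grip_width"])
rs=[]
for n in("side","top"):
    c=camera(n);cv2.imwrite(f"pics/{n}5.png",c["color"]);T=pose(c)
    im=c["color"].astype(int);m=((im[...,2]>140)&(im[...,2]-im[...,1]>80)&(im[...,1]<110)&(im[...,0]<110)).astype(np.uint8)
    nn,l,st,ce=cv2.connectedComponentsWithStats(m)
    for i in range(1,nn):
        if st[i,4]>8:
            p=pts(c,ce[i],T)[0]
            if np.linalg.norm(p-[.55,0,.038])<.06: print(n,ce[i],p);rs.append((ray(c,ce[i],T)[0][0],T[:3,3]))
if len(rs)==2:print(tri(rs))
a=np.hstack([cv2.imread("pics/top5.png"),cv2.imread("pics/side5.png")]);cv2.imwrite("pics/b5.png",cv2.resize(a,(800,250)))
E
```

```text
19.85 [0.33483648 0.16848259 0.2629995 ] [ 0.11518468 -0.1450309  -0.12488443] 0.09418242645493854
side [367.38709677 198.16129032] [ 0.54908994 -0.00465813  0.03982973]
```

View pics/b5.png

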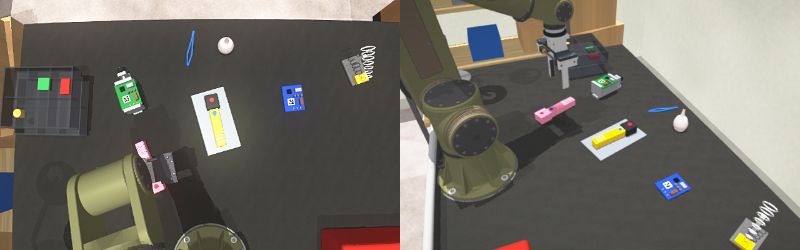

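View pics/side5.png

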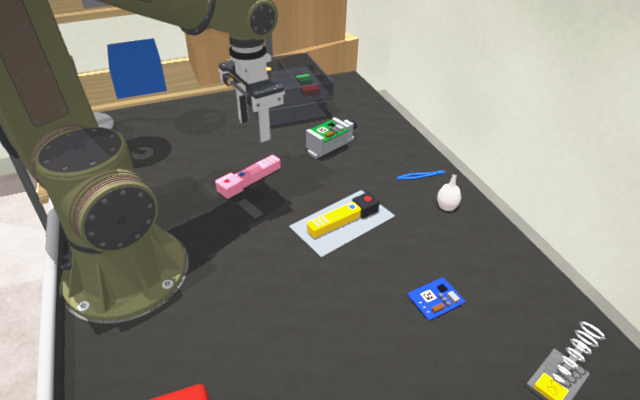

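The scanner lies flat in the middle of the mat, with its origin at about (0.481,-0.019). The spare board is at the same pixels (side 428,296) and the arm is clear.

```bash
python3 -c "
from h import *
print(ctrl.hand_in())"
```

```text
the job is handed in; nothing more can be done
None
```

I picked up the yellow scanner with the black head and held it over the green board's label. I then laid it back on its mat, released it once it was down, and handed the job in at about 20 s of the 48 s allowed.

- **Scan:** the scanner was held level with its window about 60 mm above the label for roughly 2.6 s. A three-camera fix put the red dot at (0.550, 0.2785) against the label at (0.550, 0.279), so about 1 mm off.
- **Return:** I opened the gripper only after the arm's height stopped dropping and the force turned upward (+2.9 N). The scanner lies flat and right way up, with its origin about 1 mm from the mat's centre by the side camera's depth.
- **Spare board and arm:** the blue board looks unmoved in both the top and side pictures. The arm is well clear, about 24 cm away with its fingertips about 17 cm up, and reads no contact force.
- **Checks that failed or disagreed:** in the last check my colour filter missed the red dot in the top view, so that final position has no two-camera fix. The top picture does show the scanner mid-mat. The long sideways move to the clamp overshot by about 15 mm and was corrected before the scan.

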